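Put the teapot lid in the drying box and close it on its folding stay

TASK

Raise the white lid of the grey drying box by its wooden tab until you feel the end of the folding stay, no harder than that, so that the stay locks and the lid stands open by itself; set the white porcelain teapot lid upright on the rack inside. Then, by the red knob at the stay's knee, lift the knee back through its lock, fold it and let the lid down with it, gently, until it is fully shut. Set the porcelain down without dropping it, and leave the other things where they are.

Things in the scene. Friction and masses are not known exactly. Their poses are not given: they have to be found in the camera images.
- bin: The grey plastic drying box, fixed: 200 (x) x 260 (y) x 110 mm high, walls 5 mm, open top under a hinged lid. Origin at the centre of its underside on the counter; its x points from the tab side to the hinge side, its y to the side with the stay. Inside, a flat rack stands 32 mm above the counter. Lengths given for lid and stay are in this frame.
- rack_middle (a point): Point in the middle of the rack's top surface inside the box, 32 mm above the counter. Locked open, lid and tab stand about 350 mm high above the counter and lean in over the box as far as box x +30 mm; the half of the rack towards the tab is free from above.
- lid_hinge (a point): Middle of the lid's hinge line (along the box's y): box x +100 mm, 110 mm above the counter. Beside the box a stay of two 86 mm links joins box and lid. It locks with its knee 0.2 rad past straight towards the hinge side; weight and a weak spring take it there only if the lid is first raised right to the stay's end, felt as a firm stop, and then eased some mm down.
- lid (a joint): Angle of the lid about its hinge: 0 shut, growing as the tab side rises. The stay is straight and stops the lid somewhere between 1.29 and 1.42 rad (differs from box to box, not given); locked, the lid stands 0.012 to 0.022 rad (3 to 5 mm at the tab) lower. The lid is an 8 mm plate, 200 mm deep, 264 mm wide, about 0.5 kg (varies); unsupported it falls shut freely.
- lid_tab (a point): Centre of the grip on the wooden tab at the front of the lid, 225 mm from the hinge line: pinch it from above across its 24 mm width (along the box's y). The tab is 14 mm thick and sticks out 45 mm from the box; it can turn between the pads as the lid swings. It moves with the lid (and with its spring); its own z is normal to the lid.
- stay_knob (a point): Middle of the red knob at the stay's knee: a round bar, 16 mm in diameter, along the box's y on its +y side, 150 to 240 mm from the box's middle (this point 210). It turns in a grip. It runs on a circle of 86 mm radius about stay_pivot: lid locked, it leans about 0.44 rad from upright to the hinge side, 133 mm up; lid shut, it lies about level with the pivot, to the tab side, 35 to 56 mm up.
- stay_pivot (a point): Point on the axis of the stay's lower pivot (parallel to the box's y, level along it with stay_knob); box x +10 to +29 mm, 55 mm up. Bringing the knob up and over to the tab side takes the knee back through straight (the lid rises 4 mm at the tab), after which the lid's weight drives the knob on down to the tab side and must be held back; the lid follows the knob.
- potlid_grip (a point): Centre of the round upright knob, 24 mm in diameter, of the white porcelain teapot lid, 40 mm above its underside. The lid is 84 mm in diameter and 52 mm high over all; the knob is free from 19 to 52 mm above the underside. Its z is up. It stands on the counter.
- potlid: The whole porcelain teapot lid, about 0.13 kg; origin at the centre of its underside.
- tumbler: Glass tumbler standing on the counter, 68 mm in diameter, 95 mm high; origin under its centre. Leave alone.
- lidrest: Green silicone lid rest, a flat disc 90 mm in diameter and 14 mm thick, on the counter; origin under its centre. Leave alone.
- mug: Blue enamel mug standing on the counter left of the box, 84 mm in diameter, 85 mm high; origin under its centre. Leave alone.
- spatula: Wooden spatula lying on the counter at the left; leave alone.
- tab (a joint): Spring of the tab: the wooden tab rides on a leaf spring on the lid and gives 1 mm per 6 N, normal to the lid; value in m, 0 unloaded, positive when it is pulled in the opening direction. Lifting the free lid takes 2 to 4 N at first and less as it rises; 2.7 mm (16 N) means that the stay is being strained against its stop.
There are look-alikes about, which are no part of the job. What is shaped like the potlid but green or turquoise is not meant.

How it is judged:
By the outcome, as a careful person would: the job done as asked, in the order asked, and still so for the second after the job is handed in, with the robot touching nothing.
It also fails if it takes over 72 s, if anything falls off the work surface, if the arm or the gripper's body presses on something with over 40 N, if the wrist force passes 120 N, or if a joint passes its speed limit or range.

ROBOT

A 7-joint arm with a two-finger parallel gripper is mounted at the origin on the work surface. World frame = base frame: x ahead of the robot, y to its left, z up, the work surface at z = 0. Lengths are in m, angles in rad, forces in N, time in s.
With the tool pointing down it reaches from about 0.35 to 0.9 m from the base axis. Payload 8.1 kg.
Tool frame: the origin (TCP) lies at the very end of the fingers, on their centre line; the grasp point (between the pads) lies 19 mm behind it; z points along the fingers, y is the line along which they close (so a half turn about z gives the same grasp; the last joint's range is limited). The gripper opens to 92 mm and grips with 3 to 60 N. Pads are 19 mm wide; open, the fingers measure 130 mm over their backs; the gripper's body (75 mm by 190 mm) begins 47 mm behind the grasp point.
Start: joints at [1.155, 0.434, 0.025, 1.573, -0.012, 1.134, -0.075], TCP at [0.192, -0.595, 0.227] pointing down, gripper open.
Joint ranges: [-2.62, 2.62], [-0.44, 2.09], [-1.27, 1.32], [0.08, 2.57], [-1.32, 4.46], [0.12, 2], [-2.74, 2.74]. Speed limits (rad/s): [2.22, 2.22, 3.01, 3.01, 3.14, 3.14, 3.14].

INTERFACE

Orientations are given as a rotation vector (axis times angle).
In Python, from cell import arm gives the robot as it stands.
- The arm moves only by the tool drive_tool, never from a script. Its argument "targets" is a list of rows, each a list of 7 numbers: the turn, a rotation vector about the world's x, y, z in units of 5 degrees (1.0 is 5 degrees), then the shift along the world's x, y, z in units of 40 mm (1.0 is 40 mm), then the opening, from 0 (shut) to 1 (fully open). In form: [[wx, wy, wz, dx, dy, dz, fingers], ...]. A call has 1 to 5 rows; each row is the pose to reach, as a shift and turn from the pose commanded when the call began; what a row does not reach only later rows make up. A row lasts 1/10 s, in which the tool goes at most 50 mm and 8.59 degrees, less where a joint would pass 70% of its speed; a pose out of reach is approached as far as the arm can. A call with a gripper value outside its range is refused whole. The fingers move at their own pace and stop on an object; "force" is the grip in N (left out, the last holds). Time passes only in rows, so rows that repeat a pose let the fingers close. It gives the time, the measured TCP pose, the force, the opening and the grip force at its end, in the units of the state.
- arm.observe(): the state, without advancing time (a new reading comes with each control period).
- arm.get_image(name): name is "scene" or "side" or "wrist"; returns a dict with "pixels" (480x640x3 uint8, red, green, blue), "intrinsics" (3x3 intrinsics, pixels), "k1" (the pictures are not rectified: a ray, as slopes to the right and down, at radius r is drawn at 1 + k1 r^2 times it, then the intrinsics apply), "rvec" (rotation vector, rad) and "tvec" (3), from world to camera coordinates, as OpenCV has them; the wrist camera has in their place "mount" (4x4, takes a point from camera to tool coordinates, whose origin is the TCP and whose axes are the flange's). Camera axes: x right, y down, z forward; pixel columns grow to the right and rows downward; lengths in m; the calibration is good to about 2 mm. A picture is of the moment at which its call begins: read the wrist's pose just before it. There is no depth.
- arm.sign_off(): hands the job in; it is judged then, once.
The state is a dict: "clock": time; "joints": joint angles; "dq": joint speeds; "joint_efforts": joint torques, N m; "position": TCP position; "ee_rot": TCP orientation; "force": force on the tool from outside, world axes, zero at the start; "ft_torque": the same for the moment, N m; "width": opening from 0.0 (shut) to 1.0 (fully open); "gripper_force": force on a finger pad.
Only numpy, scipy, OpenCV 4.12 (cv2) and the standard library are available. Lean on these libraries where they do the work, as an engineer would, in place of code of your own. Each camera call takes 0.05 s, during which the arm holds its last target. There are 200 camera calls.

## Working session

There is one attempt and no reset: what is moved stays moved. The work goes in short steps, Python scripts to look and compute and a tool call to move; the robot and the scene stay as the last step left them, time stands still between calls to the robot, and variables do not carry over. Pictures are saved under pics/ and viewed, at most 10 in all, crops included, and the job is handed in when it is done.

Besides the shell and the picture viewer there is one more tool, called after "Call:" as name(argument=value, ...), one argument or row to a line, values as JSON. drive_tool: Moves the arm, as the interface text tells. Its arguments: {"type":"object","properties":{"targets":{"type":"array"},"force":{"type":"number"}},"required":["targets"]}

```bash
mkdir -p pics; ls; python3 - <<'E'
from cell import arm
import cv2,pickle
s=arm.observe();print({k:s[k] for k in ('clock','position','ee_rot','width','force')})
d={}
for n in('scene','side'):
    im=arm.get_image(n);d[n]=im;cv2.imwrite(f'pics/{n}0.png',im['pixels'][:,:,::-1])
    print(n,im['intrinsics'],im['k1'],im['rvec'],im['tvec'])
pickle.dump(d,open('d0.pkl','wb'))
E
```

```text
pics
{'clock': 0.0, 'position': array([ 0.19208337, -0.59421668,  0.22593362]), 'ee_rot': array([-3.10175376e+00, -4.88965893e-01,  6.53593196e-04]), 'width': 0.9995069296456305, 'force': array([-0.06152897, -0.03521703, -0.01677101])}
scene [[579.38410275   0.         318.46343246]
 [  0.         579.38410275 243.17467927]
 [  0.           0.           1.        ]] -0.10812652191619289 [ 1.8762474   1.55399052 -0.66138768] [-0.05856425 -0.29152178  1.93147866]
side [[447.57267479   0.         321.57261068]
 [  0.         447.57267479 237.79217266]
 [  0.           0.           1.        ]] -0.09646784820526967 [ 0.57441181 -2.62215882  1.26842532] [0.44623118 0.246197   0.96302076]
```

View pics/scene0.png

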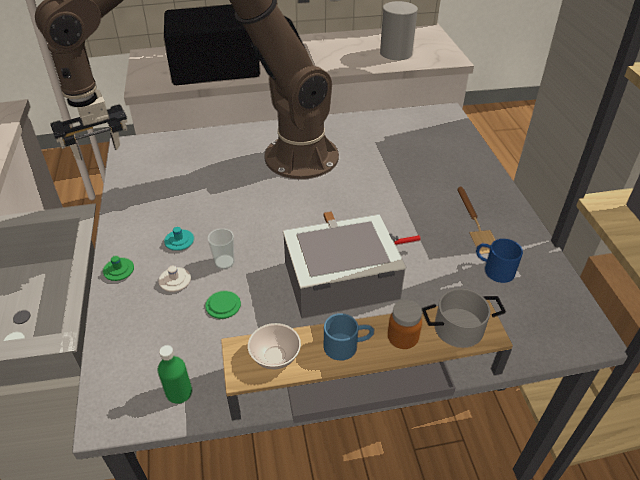

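View pics/side0.png

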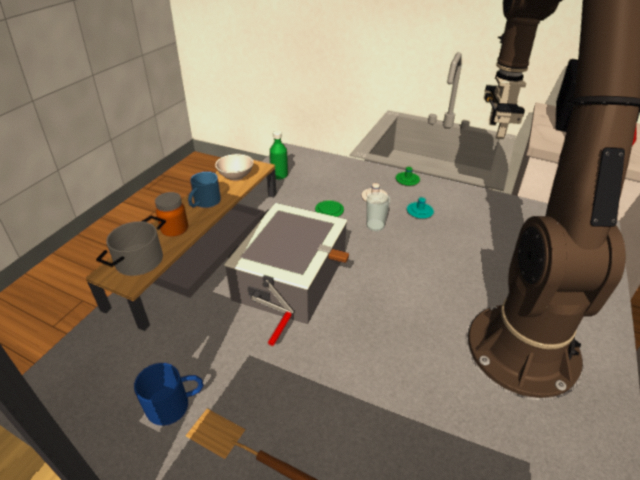

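The scene view shows the box with its lid at (345,245), the wooden tab at (329,217), the red knob bar at about (405,240) and the white potlid at (174,278). The tumbler is beside the potlid at (222,248). The side view shows the knob at (281,328) and the tab at (339,256).

```bash
cat > h.py <<'E'
import numpy as np,cv2,pickle
from scipy.spatial.transform import Rotation as R
def undist(im,uv):
    K=im['intrinsics'];p=(np.array(uv,float)-[K[0,2],K[1,2]])/K[0,0]
    d=np.r_[im['k1'],0,0,0,0]
    return cv2.undistortPointsIter(np.array(uv,float).reshape(-1,1,2),K,d,None,None,(3,50,1e-10)).reshape(-1,2)
def ray(im,uv,pose=None):
    x=undist(im,[uv])[0];v=np.r_[x,1]
    if 'rvec' in im and im.get('rvec') is not None:
        Rm=R.from_rotvec(im['rvec']).as_matrix();return -Rm.T@im['tvec'],Rm.T@v
    T=np.eye(4);T[:3,:3]=R.from_rotvec(pose['ee_rot']).as_matrix();T[:3,3]=pose['position'];T=T@im['mount']
    return T[:3,3],T[:3,:3]@v
def onz(im,uv,z,pose=None):
    o,d=ray(im,uv,pose);return o+d*(z-o[2])/d[2]
def tri(r1,r2):
    (o1,d1),(o2,d2)=r1,r2
    A=np.c_[d1,-d2];t=np.linalg.lstsq(A,o2-o1,rcond=None)[0]
    a=o1+t[0]*d1;b=o2+t[1]*d2;return (a+b)/2,np.linalg.norm(a-b)
def blobs(mask,amin=30):
    n,l,s,c=cv2.connectedComponentsWithStats(mask.astype(np.uint8))
    return [(c[i].round(1),s[i],(l==i)) for i in range(1,n) if s[i,4]>=amin]
E
python3 - <<'E'
from h import *
np.set_printoptions(precision=4,suppress=True)
d=pickle.load(open('d0.pkl','rb'))
for n in d:
    im=d[n];p=im['pixels'];hsv=cv2.cvtColor(p,cv2.COLOR_RGB2HSV);H,S,V=[hsv[...,i].astype(int) for i in range(3)]
    red=((H<4)|(H>176))&(S>200)&(V>90)
    white=(S<45)&(V>200)
    wood=(H>5)&(H<17)&(S>120)&(V>90)
    for nm,m in(('red',red),('white',white),('wood',wood)):
        for c,s,l in blobs(m,40):
            if (nm=='red' or (nm=='white') or s[4]>40) and 100<c[1]<420:
                print(n,nm,c,s, onz(im,c,.1))
                if nm=='white' and s[4]>1500:
                    cs,_=cv2.findContours(l.astype(np.uint8),0,2);h=cv2.convexHull(cs[0])
                    q=cv2.approxPolyDP(h,6,True)[:,0];print('quad',q.tolist());print(np.array([onz(im,x,.118) for x in q]))
                if nm=='red' and s[4]>60:
                    ys,xs=np.nonzero(l);pt=np.c_[xs,ys].astype(float);m0=pt.mean(0);u=np.linalg.svd(pt-m0,full_matrices=False)[2][0];t=(pt-m0)@u
                    print('ends',m0+u*t.min(),m0+u*t.max())
E
```

```text
scene red [407.  239.6] [395 236  25   8  89] [0.5571 0.1858 0.1   ]
ends [418.8617 237.2876] [394.7982 241.9607]
scene white [ 11.5 128.5] [  0 123  19  17  88] [-0.2136 -0.9548  0.1   ]
scene white [377.8 234.1] [337 215  64  47 663] [0.5229 0.1169 0.1   ]
scene white [309.9 258.9] [ 283  224   94   63 1154] [ 0.5797 -0.0729  0.1   ]
scene white [177.6 278.8] [161 266  30  24 307] [ 0.5876 -0.3993  0.1   ]
scene white [267.6 350. ] [248 324  53  42 769] [ 0.8346 -0.2113  0.1   ]
scene white [ 14.2 335.9] [  4 332  20   9 101] [ 0.6986 -0.7722  0.1   ]
scene white [165.7 350.4] [160 346  13  10 102] [ 0.7966 -0.4288  0.1   ]
scene wood [502.9 128.5] [ 463  100   73   80 2954] [0.1028 0.6587 0.1   ]
scene wood [103.5 150.7] [ 98 142  11  24 143] [-0.0084 -0.6249  0.1   ]
scene wood [ 85.9 152.6] [ 80 144  12  24 154] [-0.0095 -0.68    0.1   ]
scene wood [ 73.5 180.5] [  42  147   61  101 2170] [ 0.1317 -0.7015  0.1   ]
scene wood [467.1 201.7] [459 187  17  31 133] [0.44   0.3978 0.1   ]
scene wood [328.5 215.8] [324 212  10  11  63] [0.4282 0.0051 0.1   ]
scene wood [619.6 283.3] [ 
[... 626 characters left out ...]
203  97  44 846] [ 0.585  -0.0987  0.1   ]
side white [284.4 270.9] [ 236  251   91   38 1153] [0.5424 0.0902 0.1   ]
side wood [621. 127.] [607 106  26  43 643] [-0.2676 -1.205   0.1   ]
side wood [103.5 262.2] [    0   151   274   224 16275] [0.9395 0.2464 0.1   ]
side wood [579.2 248.8] [ 549  193   60   82 2186] [-0.0851 -0.2894  0.1   ]
side wood [153.2 222.2] [147 219  13   9  57] [0.9381 0.0726 0.1   ]
side wood [617.1 250.8] [609 229  16  44 439] [-0.1798 -0.3248  0.1   ]
side wood [338.3 255.4] [328 249  21  14 193] [ 0.4531 -0.0109  0.1   ]
side wood [569.1 308.8] [561 305  18   9 126] [-0.0625 -0.0585  0.1   ]
side wood [537.5 374.2] [520 353  40  34 215] [-0.0095  0.1428  0.1   ]
```

```bash
python3 - <<'E'
from h import *
np.set_printoptions(precision=4,suppress=True)
d=pickle.load(open('d0.pkl','rb'))
W=dict(scene=[(275,210,415,290)],side=[(225,195,352,295)])
for n in d:
    im=d[n];p=im['pixels'];hsv=cv2.cvtColor(p,cv2.COLOR_RGB2HSV);H,S,V=[hsv[...,i].astype(int) for i in range(3)]
    x0,y0,x1,y1=W[n][0];m=np.zeros(S.shape,np.uint8);m[y0:y1,x0:x1]=((S<45)&(V>185))[y0:y1,x0:x1]
    pts=np.vstack([np.argwhere(l)[:,::-1] for c,s,l in blobs(m,300)]).astype(np.int32)
    q=cv2.approxPolyDP(cv2.convexHull(pts),7,True)[:,0]
    P=np.array([onz(im,x,.118) for x in q]);print(n,q.tolist());print(P,P.mean(0))
    print(np.linalg.norm(np.roll(P,-1,0)-P,axis=1))
    ed=np.roll(P,-1,0)-P;print(np.degrees(np.arctan2(ed[:,1],ed[:,0])))
a,b=d['scene'],d['side']
print('tab',tri(ray(a,(328.5,215.8)),ray(b,(338.3,255.4))), onz(a,(328.5,215.8),.119), onz(b,(338.3,255.4),.117))
print('red outer',tri(ray(a,(418.9,237.3)),ray(b,(270,344))),'inner',tri(ray(a,(394.8,242)),ray(b,(289,312.4))))
print('pot', onz(a,(177.6,278.8),.02),onz(a,(172,267),.052), onz(b,(375,186),.052),tri(ray(a,(172,267)),ray(b,(375,186))))
cv2.imwrite('pics/c1.png',np.hstack([cv2.resize(a['pixels'][190:340,90:290,::-1],(400,300),interpolation=2)[:, :],cv2.resize(b['pixels'][150:300,250:450,::-1],(400,300),interpolation=2)]))
E
```

```text
scene [[401, 257], [301, 287], [283, 230], [379, 215]]
[[ 0.6323  0.1452  0.118 ]
 [ 0.6842 -0.1127  0.118 ]
 [ 0.4814 -0.1255  0.118 ]
 [ 0.4699  0.1331  0.118 ]] [0.5669 0.01   0.118 ]
[0.263  0.2031 0.2589 0.1628]
[ -78.625  -176.372    92.5548    4.262 ]
side [[346, 219], [307, 288], [235, 267], [275, 203]]
[[ 0.4824 -0.1302  0.118 ]
 [ 0.4647  0.1336  0.118 ]
 [ 0.6377  0.1427  0.118 ]
 [ 0.6801 -0.1164  0.118 ]] [0.5662 0.0075 0.118 ]
[0.2644 0.1733 0.2626 0.1982]
[  93.8574    3.0106  -80.6952 -176.0145]
tab (array([0.4464, 0.0026, 0.1144]), np.float64(0.0035524288699931663)) [0.4496 0.0005 0.119 ] [0.446  0.0075 0.117 ]
red outer (array([0.4964, 0.2451, 0.0421]), np.float64(0.00012071297519383879)) inner (array([0.5019, 0.166 , 0.05  ]), np.float64(0.018110038159356388))
pot [ 0.5101 -0.4114  0.02  ] [ 0.4964 -0.4203  0.052 ] [ 0.4969 -0.4156  0.052 ] (array([ 0.497 , -0.4195,  0.0509]), np.float64(0.002880403071260748))
```

View pics/c1.png

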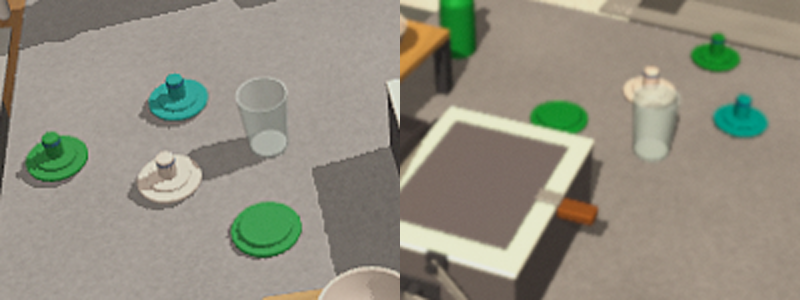

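Left crop: the white potlid (its knob at about (167,160)) sits clear of the turquoise and green ones, with the tumbler to its right. Right crop: the tab is at (577,211), and the potlid is partly behind the tumbler. I estimate the box yaw at about 3.7° and the tab grip at (0.4495, 0.001, 0.114), so I'm moving above the tab.

Call:
drive_tool(
  targets=[
    [0,0,-1,2.2,5,0,1],
    [0,0,-1,2.2,5,0,1],
    [0,0,-1,2.2,5,0,1],
    [0,0,-1,2.2,5,0,1],
    [0,0,-1,2.2,5,0,1],
  ],
  force=15,
)

```text
clock: 0.6
position: [0.2822, -0.3898, 0.2265]
ee_rot: [-3.119, -0.361, -0.001]
force: [-0.4, -0.4, 0.3]
width: 1.0
gripper_force: 0.0
```

Call:
drive_tool(
  targets=[
    [0,0,-1,2.2,5,-0.2,1],
    [0,0,-1,2.2,5,-0.2,1],
    [0,0,-1,2.2,5,-0.2,1],
    [0,0,-1,2.2,5,-0.2,1],
    [0,0,-1,2.2,5,-0.2,1],
  ],
)

```text
clock: 1.1
position: [0.3696, -0.1901, 0.2186]
ee_rot: [-3.132, -0.225, -0.001]
force: [0.3, -0.8, 0.3]
width: 1.002
gripper_force: 0.0
```

Call:
drive_tool(
  targets=[
    [0,0,-0.9,1.6,4.5,-0.2,1],
    [0,0,-0.9,1.6,4.5,-0.2,1],
    [0,0,-0.9,1.6,4.5,-0.2,1],
    [0,0,-0.9,1.6,4.5,-0.2,1],
    [0,0,-0.9,1.6,4.5,-0.2,1],
  ],
)

```text
clock: 1.6
position: [0.4335, -0.009, 0.2107]
ee_rot: [-3.137, -0.106, -0.002]
force: [0.1, -1.2, 0.2]
width: 1.001
gripper_force: 0.0
```

```bash
python3 - <<'E'
from cell import arm
from h import *
np.set_printoptions(precision=4,suppress=True)
s=arm.observe();im=arm.get_image('wrist');pickle.dump((s,im),open('w1.pkl','wb'))
cv2.imwrite('pics/w1.png',im['pixels'][:,:,::-1]);print(s['position'],s['joints'],im['mount'])
p=im['pixels'];hsv=cv2.cvtColor(p,cv2.COLOR_RGB2HSV);H,S,V=[hsv[...,i].astype(int) for i in range(3)]
for c,st,l in blobs((H>5)&(H<17)&(S>120)&(V>70),300):
    pts=np.argwhere(l)[:,::-1].astype(np.float32);r=cv2.minAreaRect(pts);print(c,st,r)
    for x in cv2.boxPoints(r): print(x,onz(im,x,.12,s))
E
```

```text
[ 0.4335 -0.009   0.2107] [ 0.2384  0.1688 -0.3835  2.01    0.0733  0.9748 -1.6843] [[ 0.0006 -0.9566 -0.2915  0.0794]
 [ 1.      0.0004  0.0006 -0.001 ]
 [-0.0005 -0.2915  0.9566 -0.1571]
 [ 0.      0.      0.      1.    ]]
[307.  223.5] [ 290  193   35   62 2101] ((307.0, 223.5), (61.0, 34.0), 90.0)
[290. 193.] [0.4669 0.0127 0.12  ]
[324. 193.] [ 0.4683 -0.0079  0.12  ]
[324. 254.] [ 0.4294 -0.0107  0.12  ]
[290. 254.] [0.4279 0.0108 0.12  ]
```

View pics/w1.png

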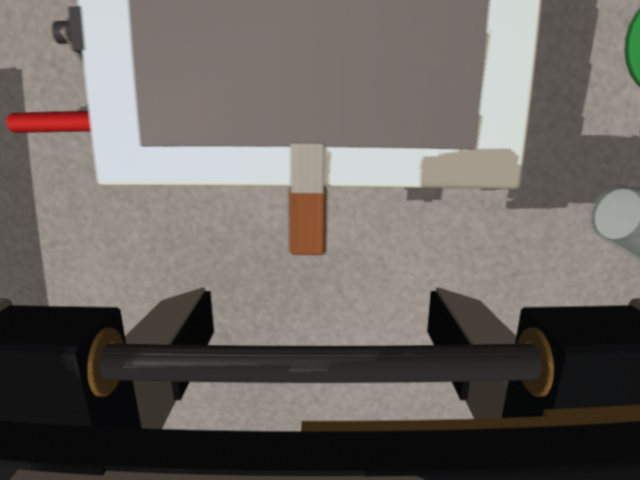

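The wrist view shows the tab at (307,223), with its end 145 mm from the box centre as it should be. Its grip point is about (0.449, 0.001), so I'm descending and pinching.

Call:
drive_tool(
  targets=[
    [0,0,0,0.39,0.26,-1,1],
    [0,0,0,0.39,0.26,-2,1],
    [0,0,0,0.39,0.26,-2.7,1],
    [0,0,0,0.39,0.26,-2.9,1],
    [0,0,0,0.39,0.26,-2.9,0.5],
  ],
  force=20,
)

```text
clock: 2.15
position: [0.447, -0.0054, 0.0941]
ee_rot: [3.14, 0.092, -0.004]
force: [0.4, -1.1, -0.2]
width: 0.954
gripper_force: 0.0
```

Call:
drive_tool(
  targets=[
    [0,0,0,0,0,0,0],
    [0,0,0,0,0,0,0],
    [0,0,0,0,0,0,0],
    [0,0,0,0,0,0,0],
  ],
)

```text
clock: 2.55
position: [0.4484, -0.0044, 0.0955]
ee_rot: [3.14, 0.093, 0.002]
force: [0.0, -1.3, -0.4]
width: 0.619
gripper_force: 0.0
```

Call:
drive_tool(
  targets=[
    [0,0,0,0.03,0.15,0,0],
    [0,0,0,0.03,0.15,0,0],
    [0,0,0,0.03,0.15,0,0],
    [0,0,0,0.03,0.15,0,0],
    [0,0,0,0.03,0.15,0,0],
  ],
)

```text
clock: 3.05
position: [0.4491, 0.0014, 0.0947]
ee_rot: [3.14, 0.093, -0.0]
force: [1.1, -1.0, 0.4]
width: 0.26
gripper_force: 20.0
```

Call:
drive_tool(
  targets=[
    [0,0,0,0,0,0,0],
    [0,0,0,0,0,0,0],
    [0,0,0,0,0,0,0],
    [0,0,0,0,0,0,0],
  ],
)

```text
clock: 3.45
position: [0.4491, 0.0014, 0.0947]
ee_rot: [3.14, 0.093, -0.0]
force: [0.0, -3.2, -0.3]
width: 0.256
gripper_force: 20.0
```

```bash
cat > arc.py <<'E'
from h import *
ux=np.array([.998,.064,0]);uz=np.array([0,0,1.])
def tcp(th,ph,g0=np.array([.449,.0014]),off=.004):
    H=np.r_[g0,.110]+.225*ux
    g=H+.225*(-np.cos(th)*ux+np.sin(th)*uz)+off*(np.sin(th)*ux+np.cos(th)*uz)
    return g+.019*(np.sin(ph)*ux-np.cos(ph)*uz)
def table(ths,phs):
    a=tcp(ths[0],phs[0])
    for t,p in zip(ths[1:],phs[1:]):
        d=(tcp(t,p)-a)/.04; w=(p-phs[0])/np.radians(5)
        print(f'{t:.3f} [{.064*w:.2f}, {-.998*w:.2f}, 0, {d[0]:.3f}, {d[1]:.3f}, {d[2]:.3f}, 0]')
E
python3 - <<'E'
from arc import *
ths=np.r_[0,.02,.05,.09,.14,.2,np.linspace(.26,1.16,16)[0:]];phs=ths/1.25*np.radians(25)
for i in range(0,20,5): table(ths[i:i+6],phs[i:i+6]);print()
print(ths[-4:])
E
```

```text
0.020 [0.01, -0.08, 0, 0.006, 0.000, 0.112, 0]
0.050 [0.01, -0.20, 0, 0.020, 0.001, 0.281, 0]
0.090 [0.02, -0.36, 0, 0.047, 0.003, 0.505, 0]
0.140 [0.04, -0.56, 0, 0.092, 0.006, 0.785, 0]
0.200 [0.05, -0.80, 0, 0.165, 0.011, 1.117, 0]

0.260 [0.02, -0.24, 0, 0.093, 0.006, 0.328, 0]
0.320 [0.03, -0.48, 0, 0.204, 0.013, 0.651, 0]
0.380 [0.05, -0.72, 0, 0.335, 0.022, 0.967, 0]
0.440 [0.06, -0.96, 0, 0.485, 0.031, 1.275, 0]
0.500 [0.08, -1.20, 0, 0.653, 0.042, 1.575, 0]

0.560 [0.02, -0.24, 0, 0.185, 0.012, 0.290, 0]
0.620 [0.03, -0.48, 0, 0.387, 0.025, 0.569, 0]
0.680 [0.05, -0.72, 0, 0.605, 0.039, 0.836, 0]
0.740 [0.06, -0.96, 0, 0.839, 0.054, 1.091, 0]
0.800 [0.08, -1.20, 0, 1.087, 0.070, 1.331, 0]

0.860 [0.02, -0.24, 0, 0.262, 0.017, 0.226, 0]
0.920 [0.03, -0.48, 0, 0.537, 0.034, 0.437, 0]
0.980 [0.05, -0.72, 0, 0.824, 0.053, 0.632, 0]
1.040 [0.06, -0.96, 0, 1.121, 0.072, 0.809, 0]
1.100 [0.08, -1.20, 0, 1.429, 0.092, 0.970, 0]

[0.98 1.04 1.1  1.16]
```

Call:
drive_tool(
  targets=[
    [0,-0.08,0,0.006,0,0.112,0],
    [0.01,-0.2,0,0.02,0.001,0.28,0],
    [0.02,-0.36,0,0.047,0.003,0.505,0],
    [0.04,-0.56,0,0.092,0.006,0.785,0],
    [0.05,-0.8,0,0.165,0.011,1.117,0],
  ],
)

```text
clock: 3.95
position: [0.4549, 0.0018, 0.1402]
ee_rot: [-3.136, -0.093, -0.11]
force: [-0.9, -5.1, -4.2]
width: 0.255
gripper_force: 20.0
```

Call:
drive_tool(
  targets=[
    [0.02,-0.24,0,0.093,0.006,0.328,0],
    [0.03,-0.48,0,0.204,0.013,0.651,0],
    [0.05,-0.72,0,0.335,0.022,0.967,0],
    [0.06,-0.96,0,0.485,0.031,1.275,0],
    [0.08,-1.2,0,0.653,0.042,1.575,0],
  ],
)

```text
clock: 4.45
position: [0.4807, 0.0033, 0.2035]
ee_rot: [-3.123, -0.093, -0.274]
force: [-2.1, -4.8, -3.2]
width: 0.256
gripper_force: 20.0
```

Call:
drive_tool(
  targets=[
    [0.02,-0.24,0,0.185,0.012,0.29,0],
    [0.03,-0.48,0,0.387,0.025,0.569,0],
    [0.05,-0.72,0,0.605,0.039,0.836,0],
    [0.06,-0.96,0,0.839,0.054,1.091,0],
    [0.08,-1.2,0,1.087,0.07,1.331,0],
  ],
)

```text
clock: 4.95
position: [0.5243, 0.0059, 0.2568]
ee_rot: [-3.101, -0.092, -0.437]
force: [-3.7, -6.1, -1.6]
width: 0.262
gripper_force: 20.0
```

Call:
drive_tool(
  targets=[
    [0.02,-0.24,0,0.262,0.017,0.226,0],
    [0.03,-0.48,0,0.537,0.034,0.437,0],
    [0.05,-0.72,0,0.824,0.053,0.632,0],
    [0.06,-0.96,0,1.121,0.072,0.809,0],
    [0.08,-1.2,0,1.429,0.092,0.97,0],
  ],
)

```text
clock: 5.45
position: [0.5824, 0.0093, 0.2964]
ee_rot: [-3.07, -0.09, -0.602]
force: [-3.8, -6.6, 1.1]
width: 0.257
gripper_force: 20.0
```

```bash
python3 - <<'E'
from arc import *
table([1.1,1.14,1.18,1.22,1.25,1.27],np.radians([22,22.5,23,24,24,24]))
t=np.array([1.27,1.275,1.28,1.285,1.29,1.295]);table(t,t*0)
t=t+.025;table(t,t*0);t=t+.025;table(t,t*0)
E
```

```text
1.140 [0.01, -0.10, 0, 0.208, 0.013, 0.096, 0]
1.180 [0.01, -0.20, 0, 0.419, 0.027, 0.184, 0]
1.220 [0.03, -0.40, 0, 0.637, 0.041, 0.265, 0]
1.250 [0.03, -0.40, 0, 0.797, 0.051, 0.318, 0]
1.270 [0.03, -0.40, 0, 0.905, 0.058, 0.350, 0]
1.275 [0.00, -0.00, 0, 0.027, 0.002, 0.008, 0]
1.280 [0.00, -0.00, 0, 0.054, 0.003, 0.015, 0]
1.285 [0.00, -0.00, 0, 0.081, 0.005, 0.023, 0]
1.290 [0.00, -0.00, 0, 0.108, 0.007, 0.030, 0]
1.295 [0.00, -0.00, 0, 0.135, 0.009, 0.038, 0]
1.300 [0.00, -0.00, 0, 0.027, 0.002, 0.007, 0]
1.305 [0.00, -0.00, 0, 0.054, 0.003, 0.014, 0]
1.310 [0.00, -0.00, 0, 0.082, 0.005, 0.021, 0]
1.315 [0.00, -0.00, 0, 0.109, 0.007, 0.028, 0]
1.320 [0.00, -0.00, 0, 0.136, 0.009, 0.034, 0]
1.325 [0.00, -0.00, 0, 0.027, 0.002, 0.006, 0]
1.330 [0.00, -0.00, 0, 0.055, 0.004, 0.013, 0]
1.335 [0.00, -0.00, 0, 0.082, 0.005, 0.019, 0]
1.340 [0.00, -0.00, 0, 0.110, 0.007, 0.025, 0]
1.345 [0.00, -0.00, 0, 0.137, 0.009, 0.031, 0]
```

Call:
drive_tool(
  targets=[
    [0,-0.1,0,0.2,0.013,0.112,0],
    [0,-0.2,0,0.4,0.026,0.21,0],
    [0,-0.3,0,0.58,0.037,0.28,0],
    [0,-0.3,0,0.58,0.037,0.28,0],
  ],
)

```text
clock: 5.85
position: [0.606, 0.0106, 0.3072]
ee_rot: [-3.062, -0.09, -0.642]
force: [-1.4, -5.8, -0.7]
width: 0.258
gripper_force: 20.0
```

Call:
drive_tool(
  targets=[
    [0,0,0,0.11,0.007,0.02,0],
    [0,0,0,0.22,0.014,0.045,0],
    [0,0,0,0.32,0.021,0.07,0],
    [0,0,0,0.32,0.021,0.07,0],
  ],
)

```text
clock: 6.25
position: [0.6194, 0.0114, 0.3114]
ee_rot: [-3.062, -0.09, -0.645]
force: [-3.2, -7.7, 5.8]
width: 0.259
gripper_force: 20.0
```

Call:
drive_tool(
  targets=[
    [0,0,0,0.02,0.001,0.006,0],
    [0,0,0,0.04,0.003,0.012,0],
    [0,0,0,0.06,0.004,0.018,0],
    [0,0,0,0.06,0.004,0.018,0],
  ],
)

```text
clock: 6.65
position: [0.6214, 0.0116, 0.312]
ee_rot: [-3.062, -0.09, -0.644]
force: [-3.0, -7.4, 5.8]
width: 0.258
gripper_force: 20.0
```

Call:
drive_tool(
  targets=[
    [0,0,0,0.015,0.001,0.004,0],
    [0,0,0,0.03,0.002,0.008,0],
    [0,0,0,0.03,0.002,0.008,0],
  ],
)

```text
clock: 6.95
position: [0.6226, 0.0116, 0.3124]
ee_rot: [-3.062, -0.09, -0.645]
force: [-3.4, -6.2, 5.9]
width: 0.261
gripper_force: 20.0
```

Call:
drive_tool(
  targets=[
    [0,0,0,0.016,0.001,0.004,0],
    [0,0,0,0.032,0.002,0.008,0],
    [0,0,0,0.048,0.003,0.013,0],
    [0,0,0,0.048,0.003,0.013,0],
  ],
)

```text
clock: 7.35
position: [0.6245, 0.0117, 0.3129]
ee_rot: [-3.062, -0.09, -0.645]
force: [-2.8, -7.1, 6.5]
width: 0.257
gripper_force: 20.0
```

Call:
drive_tool(
  targets=[
    [0,0,0,0.016,0.001,0.004,0],
    [0,0,0,0.032,0.002,0.009,0],
    [0,0,0,0.048,0.003,0.014,0],
    [0,0,0,0.048,0.003,0.014,0],
  ],
)

```text
clock: 7.75
position: [0.6264, 0.0118, 0.3134]
ee_rot: [-3.062, -0.09, -0.644]
force: [-2.6, -7.9, 6.4]
width: 0.264
gripper_force: 20.0
```

Call:
drive_tool(
  targets=[
    [0,0,0,0.016,0.001,0.004,0],
    [0,0,0,0.032,0.002,0.008,0],
    [0,0,0,0.048,0.003,0.012,0],
    [0,0,0,0.048,0.003,0.012,0],
  ],
)

```text
clock: 8.15
position: [0.6284, 0.012, 0.3139]
ee_rot: [-3.062, -0.09, -0.644]
force: [-2.7, -7.1, 4.2]
width: 0.257
gripper_force: 20.0
```

Call:
drive_tool(
  targets=[
    [0,0,0,0.016,0.001,0.004,0],
    [0,0,0,0.032,0.002,0.008,0],
    [0,0,0,0.048,0.003,0.012,0],
    [0,0,0,0.048,0.003,0.012,0],
  ],
)

```text
clock: 8.55
position: [0.6303, 0.0121, 0.3143]
ee_rot: [-3.062, -0.09, -0.644]
force: [-2.4, -7.6, 5.6]
width: 0.258
gripper_force: 20.0
```

Call:
drive_tool(
  targets=[
    [0,0,0,0.016,0.001,0.004,0],
    [0,0,0,0.032,0.002,0.008,0],
    [0,0,0,0.048,0.003,0.012,0],
    [0,0,0,0.048,0.003,0.012,0],
  ],
)

```text
clock: 8.95
position: [0.6322, 0.0122, 0.3148]
ee_rot: [-3.062, -0.09, -0.644]
force: [-1.4, -6.6, 5.1]
width: 0.26
gripper_force: 20.0
```

Call:
drive_tool(
  targets=[
    [0,0,0,0.016,0.001,0.004,0],
    [0,0,0,0.032,0.002,0.008,0],
    [0,0,0,0.048,0.003,0.011,0],
    [0,0,0,0.048,0.003,0.011,0],
  ],
)

```text
clock: 9.35
position: [0.6342, 0.0123, 0.3153]
ee_rot: [-3.062, -0.09, -0.645]
force: [-2.6, -6.3, 5.2]
width: 0.255
gripper_force: 20.0
```

Call:
drive_tool(
  targets=[
    [0,0,0,0.016,0.001,0.004,0],
    [0,0,0,0.032,0.002,0.008,0],
    [0,0,0,0.048,0.003,0.011,0],
    [0,0,0,0.048,0.003,0.011,0],
  ],
)

```text
clock: 9.75
position: [0.6361, 0.0124, 0.3157]
ee_rot: [-3.062, -0.09, -0.644]
force: [-2.0, -7.4, 5.2]
width: 0.259
gripper_force: 20.0
```

Call:
drive_tool(
  targets=[
    [0,0,0,0.016,0.001,0.004,0],
    [0,0,0,0.032,0.002,0.007,0],
    [0,0,0,0.048,0.003,0.01,0],
    [0,0,0,0.048,0.003,0.01,0],
  ],
)

```text
clock: 10.15
position: [0.638, 0.0125, 0.3161]
ee_rot: [-3.062, -0.09, -0.644]
force: [-2.6, -7.4, 4.7]
width: 0.259
gripper_force: 20.0
```

Call:
drive_tool(
  targets=[
    [0,0,0,0.016,0.001,0.004,0],
    [0,0,0,0.032,0.002,0.007,0],
    [0,0,0,0.048,0.003,0.01,0],
    [0,0,0,0.048,0.003,0.01,0],
  ],
)

```text
clock: 10.55
position: [0.6399, 0.0126, 0.3165]
ee_rot: [-3.062, -0.09, -0.645]
force: [-1.8, -6.7, 4.5]
width: 0.258
gripper_force: 20.0
```

Call:
drive_tool(
  targets=[
    [0,0,0,0.016,0.001,0.004,0],
    [0,0,0,0.032,0.002,0.007,0],
    [0,0,0,0.048,0.003,0.01,0],
    [0,0,0,0.048,0.003,0.01,0],
  ],
)

```text
clock: 10.95
position: [0.6418, 0.0127, 0.3168]
ee_rot: [-3.062, -0.09, -0.644]
force: [-0.6, -7.3, 5.1]
width: 0.261
gripper_force: 20.0
```

Call:
drive_tool(
  targets=[
    [0,0,0,0.016,0.001,0.003,0],
    [0,0,0,0.032,0.002,0.006,0],
    [0,0,0,0.048,0.003,0.009,0],
    [0,0,0,0.048,0.003,0.009,0],
  ],
)

```text
clock: 11.35
position: [0.6439, 0.0128, 0.3173]
ee_rot: [-3.062, -0.09, -0.645]
force: [-1.1, -6.4, 4.8]
width: 0.258
gripper_force: 20.0
```

Call:
drive_tool(
  targets=[
    [0,0,0,0.016,0.001,0.003,0],
    [0,0,0,0.032,0.002,0.006,0],
    [0,0,0,0.048,0.003,0.009,0],
    [0,0,0,0.048,0.003,0.009,0],
  ],
)

```text
clock: 11.75
position: [0.6454, 0.0129, 0.3175]
ee_rot: [-3.062, -0.09, -0.644]
force: [-4.4, -6.5, 6.0]
width: 0.259
gripper_force: 20.0
```

Call:
drive_tool(
  targets=[
    [0,0,0,0.012,0.001,0.002,0],
    [0,0,0,0.024,0.002,0.004,0],
    [0,0,0,0.024,0.002,0.004,0],
  ],
)

```text
clock: 12.05
position: [0.6462, 0.013, 0.3176]
ee_rot: [-3.062, -0.09, -0.643]
force: [-4.7, -7.2, 6.7]
width: 0.255
gripper_force: 20.0
```

Call:
drive_tool(
  targets=[
    [0,0,0,0.012,0.001,0.002,0],
    [0,0,0,0.02,0.001,0.003,0],
    [0,0,0,0.02,0.001,0.003,0],
  ],
)

```text
clock: 12.35
position: [0.6469, 0.013, 0.3178]
ee_rot: [-3.062, -0.09, -0.643]
force: [-5.6, -6.8, 7.4]
width: 0.265
gripper_force: 20.0
```

Call:
drive_tool(
  targets=[
    [0,0,0,0.012,0.001,0.002,0],
    [0,0,0,0.02,0.001,0.003,0],
    [0,0,0,0.02,0.001,0.003,0],
    [0,0,0,0.02,0.001,0.003,0],
  ],
)

```text
clock: 12.75
position: [0.6475, 0.013, 0.3178]
ee_rot: [-3.063, -0.09, -0.643]
force: [-7.0, -7.0, 6.2]
width: 0.258
gripper_force: 20.0
```

Call:
drive_tool(
  targets=[
    [0,0,0,0.012,0.001,0.001,0],
    [0,0,0,0.025,0.002,0.002,0],
    [0,0,0,0.025,0.002,0.002,0],
    [0,0,0,0.025,0.002,0.002,0],
  ],
)

```text
clock: 13.15
position: [0.6483, 0.0131, 0.318]
ee_rot: [-3.063, -0.09, -0.642]
force: [-8.0, -7.0, 8.2]
width: 0.262
gripper_force: 20.0
```

```bash
python3 - <<'E'
from cell import arm
from h import *
im=arm.get_image('side');pickle.dump(im,open('s2.pkl','wb'))
cv2.imwrite('pics/s2.png',cv2.resize(im['pixels'][140:380,160:420,::-1],(650,600),interpolation=2))
s=arm.observe();print(s['force'],s['position'])
E
```

```text
[-7.90647406 -6.99037612  8.5112486 ] [0.64831599 0.01313348 0.31790789]
```

View pics/s2.png

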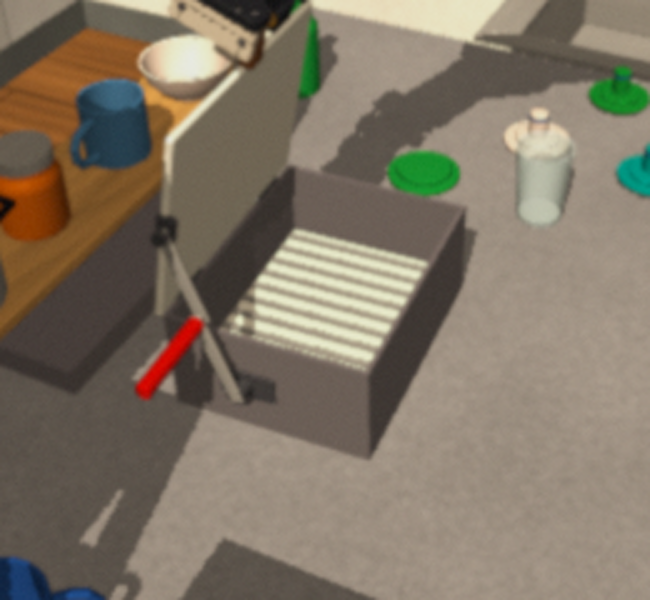

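The side view shows the lid up and the stay essentially straight: lid end (163,235), knee (203,322), pivot (240,398). I'm easing it down now.

Call:
drive_tool(
  targets=[
    [0,0,0,-0.02,-0.001,-0.003,0],
    [0,0,0,-0.04,-0.003,-0.006,0],
    [0,0,0,-0.06,-0.004,-0.009,0],
    [0,0,0,-0.075,-0.005,-0.012,0],
    [0,0,0,-0.075,-0.005,-0.012,0],
  ],
)

```text
clock: 13.7
position: [0.646, 0.013, 0.3176]
ee_rot: [-3.062, -0.09, -0.644]
force: [-2.9, -6.5, 4.5]
width: 0.258
gripper_force: 20.0
```

Call:
drive_tool(
  targets=[
    [0,0,0,-0.02,-0.001,-0.003,0],
    [0,0,0,-0.035,-0.002,-0.006,0],
    [0,0,0,-0.05,-0.003,-0.009,0],
    [0,0,0,-0.05,-0.003,-0.009,0],
    [0,0,0,-0.05,-0.003,-0.009,0],
  ],
)

```text
clock: 14.2
position: [0.6445, 0.0129, 0.3173]
ee_rot: [-3.062, -0.09, -0.645]
force: [-1.3, -7.2, 2.9]
width: 0.257
gripper_force: 20.0
```

Call:
drive_tool(
  targets=[
    [0,0,0,-0.025,-0.001,-0.004,0],
    [0,0,0,-0.05,-0.003,-0.008,0],
    [0,0,0,-0.07,-0.004,-0.012,0],
    [0,0,0,-0.07,-0.004,-0.012,0],
    [0,0,0,-0.07,-0.004,-0.012,0],
  ],
)

```text
clock: 14.7
position: [0.6417, 0.0127, 0.3167]
ee_rot: [-3.062, -0.09, -0.645]
force: [0.8, -6.9, 1.4]
width: 0.262
gripper_force: 20.0
```

```bash
python3 - <<'E'
from cell import arm
from h import *
im=arm.get_image('side');pickle.dump(im,open('s3.pkl','wb'))
cv2.imwrite('pics/s3.png',cv2.resize(im['pixels'][140:380,160:420,::-1],(650,600),interpolation=2))
s=arm.observe();print(s['force'],s['position'])
for f in('s2.pkl','s3.pkl'):
    im=pickle.load(open(f,'rb'));hsv=cv2.cvtColor(im['pixels'],cv2.COLOR_RGB2HSV);H,S,V=[hsv[...,i].astype(int) for i in range(3)]
    for c,st,l in blobs(((H<4)|(H>176))&(S>200)&(V>90),60):
        if c[1]>200: print(f,c,st)
E
```

```text
[ 0.17405307 -6.98320272  3.02213828] [0.6417218  0.0127191  0.31675322]
s2.pkl [227.2 282.8] [214 268  27  31 243]
s3.pkl [225.  282.6] [212 267  26  32 241]
```

Call:
drive_tool(
  targets=[
    [0,0,0,-0.02,-0.001,-0.004,0],
    [0,0,0,-0.04,-0.003,-0.008,0],
    [0,0,0,-0.04,-0.003,-0.008,0],
    [0,0,0,-0.04,-0.003,-0.008,0],
  ],
)

```text
clock: 15.15
position: [0.6402, 0.0126, 0.3164]
ee_rot: [-3.061, -0.09, -0.646]
force: [2.2, -7.6, 1.9]
width: 0.256
gripper_force: 20.0
```

```bash
python3 - <<'E'
from cell import arm
from h import *
im=arm.get_image('side');pickle.dump(im,open('s4.pkl','wb'))
s=arm.observe();print(s['force'],s['position'])
a=pickle.load(open('s2.pkl','rb'));c=pickle.load(open('s3.pkl','rb'))
for im in (a,c,im):
    hsv=cv2.cvtColor(im['pixels'],cv2.COLOR_RGB2HSV);H,S,V=[hsv[...,i].astype(int) for i in range(3)]
    for q,st,l in blobs(((H<4)|(H>176))&(S>200)&(V>90),60):
        if q[1]>200:
            ys,xs=np.nonzero(l);pt=np.c_[xs,ys].astype(float);m0=pt.mean(0);u=np.linalg.svd(pt-m0,full_matrices=False)[2][0];t=(pt-m0)@u
            # intersect axis centre with plane box y = 195ish: centre of visible bar 150..240
            o,d=ray(im,m0);n=np.array([-.064,.998,0]);C=np.array([.574,.009,0])
            k=(.195-(o-C)@n)/(d@n);P=o+k*d;print(q,'box x,z',(P-C)@np.array([.998,.064,0]),P[2])
E
```

```text
[ 0.17909515 -7.268824    2.17743235] [0.6402643  0.01261887 0.31644048]
[227.2 282.8] box x,z 0.051613119112434776 0.13615213106581114
[225.  282.6] box x,z 0.05720613917616448 0.13459394456835416
[224.8 282.3] box x,z 0.05749071312039262 0.13530779660449654
```

The knob stopped at box x 57 mm, z 135 mm, and the tool force has reversed, so the stay is locked. I'm releasing the tab and backing out along the tool axis, and locating the tumbler in the meantime.

Call:
drive_tool(
  targets=[
    [0,0,0,0,0,0,0.3],
    [0,0,0,0,0,0,0.5],
    [0,0,0,0,0,0,0.6],
    [0,0,0,0,0,0,0.6],
    [0,0,0,0,0,0,0.6],
  ],
)

```text
clock: 15.7
position: [0.6392, 0.0145, 0.3137]
ee_rot: [-3.061, -0.093, -0.638]
force: [0.4, -0.6, -0.1]
width: 0.577
gripper_force: 0.0
```

Call:
drive_tool(
  targets=[
    [0,0,0,-0.2,-0.01,0.45,0.6],
    [0,0,0,-0.4,-0.03,0.9,0.6],
    [0,0,0,-0.8,-0.05,1.8,0.6],
    [0,0,0,-1.2,-0.1,2.4,0.6],
    [0,0,0,-1.2,-0.1,2.4,0.6],
  ],
)

```text
clock: 16.2
position: [0.5915, 0.0105, 0.4144]
ee_rot: [-3.06, -0.092, -0.648]
force: [-0.2, -0.1, -0.1]
width: 0.6
gripper_force: 0.0
```

```bash
python3 - <<'E'
from cell import arm
from h import *
np.set_printoptions(precision=4,suppress=True)
d=pickle.load(open('d0.pkl','rb'));a,b=d['scene'],d['side']
print('tumbler base', onz(a,(224.5,262),0),onz(b,(375,222),0),'top',onz(a,(221.5,236),.095),onz(b,(377,197),.095))
print('lidrest',onz(a,(223,303),.014),'turq',onz(a,(179,240),.01))
s=arm.observe();print(s['position'],s['ee_rot'],s['joints'],s['force'])
im=arm.get_image('side')
hsv=cv2.cvtColor(im['pixels'],cv2.COLOR_RGB2HSV);H,S,V=[hsv[...,i].astype(int) for i in range(3)]
print([(q,st) for q,st,l in blobs(((H<4)|(H>176))&(S>200)&(V>90),60)])
E
```

```text
tumbler base [ 0.4509 -0.2867  0.    ] [ 0.4545 -0.3057  0.    ] top [ 0.4495 -0.2841  0.095 ] [ 0.4534 -0.2952  0.095 ]
lidrest [ 0.6089 -0.3005  0.014 ] turq [ 0.3504 -0.4068  0.01  ]
[0.5915 0.0105 0.4144] [-3.0597 -0.0924 -0.6483] [ 0.2404  0.0579 -0.383   1.6945  0.0636  0.9775 -1.6722] [-0.2374 -0.0666 -0.0818]
[(array([224.8, 282.4]), array([212, 268,  26,  31, 238], dtype=int32))]
```

Call:
drive_tool(
  targets=[
    [-0.1,1.5,0,-0.2,-1,0,0.6],
    [-0.2,3,0,-0.4,-2,-0.2,0.6],
    [-0.29,4.7,0,-0.6,-3,-0.3,0.6],
    [-0.29,4.7,0,-0.6,-4,-0.5,0.6],
    [-0.29,4.7,0,-0.6,-4.5,-0.5,0.6],
  ],
)

```text
clock: 16.75
position: [0.5671, -0.1742, 0.3854]
ee_rot: [-3.14, -0.088, 0.01]
force: [-0.4, -0.0, -0.3]
width: 0.601
gripper_force: 0.0
```

Call:
drive_tool(
  targets=[
    [0,0,-1.5,-0.3,-1,-0.4,0.6],
    [0,0,-3,-0.6,-2,-0.8,0.6],
    [0,0,-4.5,-0.9,-3,-1.2,0.6],
    [0,0,-6,-1,-4,-1.6,0.6],
    [0,0,-7.5,-1.1,-4.8,-2,0.6],
  ],
)

```text
clock: 17.25
position: [0.5221, -0.3646, 0.3073]
ee_rot: [3.0, -0.931, -0.003]
force: [0.4, -0.2, 0.4]
width: 0.6
gripper_force: 0.0
```

Call:
drive_tool(
  targets=[
    [0,0,-1.5,-0.3,-0.6,-1,0.6],
    [0,0,-3,-0.6,-1.2,-2,0.6],
    [0,0,-3.3,-0.7,-1.4,-3,0.6],
    [0,0,-3.3,-0.7,-1.4,-4,0.6],
    [0,0,-3.3,-0.7,-1.4,-4,0.6],
  ],
)

```text
clock: 17.75
position: [0.4916, -0.4155, 0.1425]
ee_rot: [-2.838, 1.341, 0.019]
force: [-0.0, 0.1, -0.3]
width: 0.599
gripper_force: 0.0
```

```bash
python3 - <<'E'
from cell import arm
from h import *
np.set_printoptions(precision=4,suppress=True)
s=arm.observe();im=arm.get_image('wrist');pickle.dump((s,im),open('w2.pkl','wb'))
cv2.imwrite('pics/w2.png',im['pixels'][:,:,::-1]);print(s['position'],s['ee_rot'],s['joints'])
E
```

```text
[ 0.4916 -0.4155  0.1425] [-2.8385  1.3412  0.019 ] [ 0.6208  0.5455 -0.0031  1.6094  0.002   0.999  -1.8365]
```

View pics/w2.png

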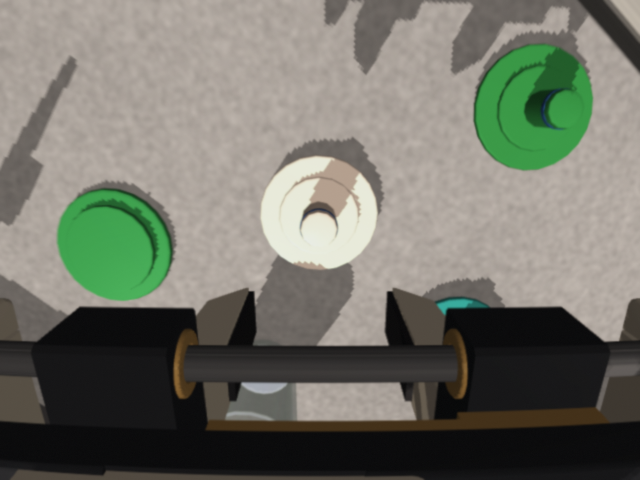

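The wrist view shows the white knob top at (319,229) on its disc centred at (319,212), with the tumbler behind the tool's narrow side at (262,405).

```bash
python3 - <<'E'
from h import *
np.set_printoptions(precision=4,suppress=True)
s,im=pickle.load(open('w2.pkl','rb'))
print(onz(im,(319,229),.052,s),onz(im,(319,212),.008,s),'left/right', onz(im,(261,212),.008,s),onz(im,(378,212),.008,s))
k=onz(im,(319,229),.052,s);t=onz(im,(319,212),.008,s);g=(k+t)/2
d=(g-s['position']);d[2]=.026-s['position'][2];print(g,d/.04)
print(R.from_rotvec(s['ee_rot']).as_matrix())
E
```

```text
[ 0.499  -0.4227  0.052 ] [ 0.4991 -0.4229  0.008 ] left/right [ 0.5315 -0.3963  0.008 ] [ 0.4662 -0.45    0.008 ]
[ 0.4991 -0.4228  0.03  ] [ 0.1878 -0.1812 -2.9129]
[[ 0.6349 -0.7725 -0.01  ]
 [-0.7725 -0.635   0.0071]
 [-0.0118  0.0032 -0.9999]]
```

Call:
drive_tool(
  targets=[
    [0,0,0,0.19,-0.18,-0.8,0.6],
    [0,0,0,0.19,-0.18,-1.8,0.6],
    [0,0,0,0.19,-0.18,-2.5,0.6],
    [0,0,0,0.19,-0.18,-2.9,0.6],
    [0,0,0,0.19,-0.18,-2.9,0.6],
  ],
  force=15,
)

```text
clock: 18.3
position: [0.5029, -0.4247, 0.0331]
ee_rot: [-2.841, 1.341, 0.002]
force: [1.1, 0.2, 0.3]
width: 0.596
gripper_force: 0.0
```

```bash
python3 - <<'E'
from cell import arm
from h import *
s=arm.observe();print(s['position'],s['ee_rot'],s['force'],R.from_rotvec(s['ee_rot']).as_matrix()[:,2])
E
```

```text
[ 0.50294889 -0.4246656   0.03308072] [-2.84069760e+00  1.34050949e+00  2.47973918e-03] [1.07170856 0.16463195 0.25496344] [-0.00121938  0.00111568 -0.99999863]
```

Call:
drive_tool(
  targets=[
    [0,0,0,-0.09,0.05,-0.12,0.6],
    [0,0,0,-0.09,0.05,-0.12,0.6],
    [0,0,0,-0.09,0.05,-0.12,0.4],
    [0,0,0,-0.09,0.05,-0.12,0.4],
  ],
)

```text
clock: 18.7
position: [0.4998, -0.4237, 0.03]
ee_rot: [2.84, -1.342, 0.003]
force: [0.1, 0.5, -0.1]
width: 0.471
gripper_force: 0.0
```

Call:
drive_tool(
  targets=[
    [0,0,0,-0.02,0.02,-0.12,0.4],
    [0,0,0,-0.02,0.02,-0.12,0.2],
    [0,0,0,-0.02,0.02,-0.12,0],
    [0,0,0,-0.02,0.02,-0.12,0],
    [0,0,0,-0.02,0.02,-0.12,0],
  ],
)

```text
clock: 19.2
position: [0.4983, -0.4224, 0.0239]
ee_rot: [-2.841, 1.342, 0.001]
force: [-0.2, -0.6, -1.3]
width: 0.257
gripper_force: 15.0
```

Call:
drive_tool(
  targets=[
    [0,0,0,0,0,0,0],
    [0,0,0,0,0,0,0],
    [0,0,0,0,0,0,0],
  ],
)

```text
clock: 19.5
position: [0.4984, -0.4224, 0.024]
ee_rot: [-2.841, 1.342, 0.0]
force: [0.2, -0.0, -1.5]
width: 0.256
gripper_force: 15.0
```

Call:
drive_tool(
  targets=[
    [0,0,0,0,0,0.3,0],
    [0,0,0,0,0,1.1,0],
    [0,0,0,0,0,2.1,0],
    [0,0,0,0,0,3.1,0],
    [0,0,0,0,0,4,0],
  ],
)

```text
clock: 20.0
position: [0.4986, -0.4226, 0.1872]
ee_rot: [2.84, -1.342, 0.003]
force: [0.5, -0.8, -2.2]
width: 0.255
gripper_force: 15.0
```

Call:
drive_tool(
  targets=[
    [0,0,1.1,0,0.5,0.3,0],
    [0,0,2.2,0,1.2,0.5,0],
    [0,0,3.3,0,2,0.6,0],
    [0,0,4.4,0,2.8,0.6,0],
    [0,0,5.5,0,3.6,0.6,0],
  ],
)

```text
clock: 20.5
position: [0.4984, -0.2774, 0.2094]
ee_rot: [3.079, -0.622, 0.002]
force: [0.3, 0.5, -2.0]
width: 0.255
gripper_force: 15.0
```

Call:
drive_tool(
  targets=[
    [0,0,1.1,0,0.8,0,0],
    [0,0,2.2,0,1.6,0,0],
    [0,0,3.3,0.2,2.4,0,0],
    [0,0,4.4,0.3,3.2,0,0],
    [0,0,5.36,0.4,4,0,0],
  ],
)

```text
clock: 21.0
position: [0.5145, -0.1173, 0.2092]
ee_rot: [3.139, 0.108, 0.002]
force: [0.2, 0.3, -1.4]
width: 0.256
gripper_force: 15.0
```

Call:
drive_tool(
  targets=[
    [0,0,0,0.1,0.8,0,0],
    [0,0,0,0.2,1.6,0,0],
    [0,0,0,0.3,2.4,0,0],
    [0,0,0,0.38,3,0,0],
    [0,0,0,0.38,3.1,0,0],
  ],
)

```text
clock: 21.5
position: [0.5299, 0.0094, 0.2092]
ee_rot: [-3.138, -0.11, -0.002]
force: [-0.4, -0.5, -2.2]
width: 0.259
gripper_force: 15.0
```

```bash
python3 - <<'E'
from cell import arm
from h import *
np.set_printoptions(precision=4,suppress=True)
im=arm.get_image('side');cv2.imwrite('pics/s5.png',im['pixels'][:,:,::-1])
s=arm.observe();print(s['position'],s['ee_rot'],s['force'],R.from_rotvec(s['ee_rot']).as_matrix()[:,2])
E
```

```text
[0.5297 0.008  0.209 ] [-3.1392 -0.108  -0.0017] [-0.6496 -0.0007 -2.3814] [ 0.0011  0.0006 -1.    ]
```

View pics/s5.png

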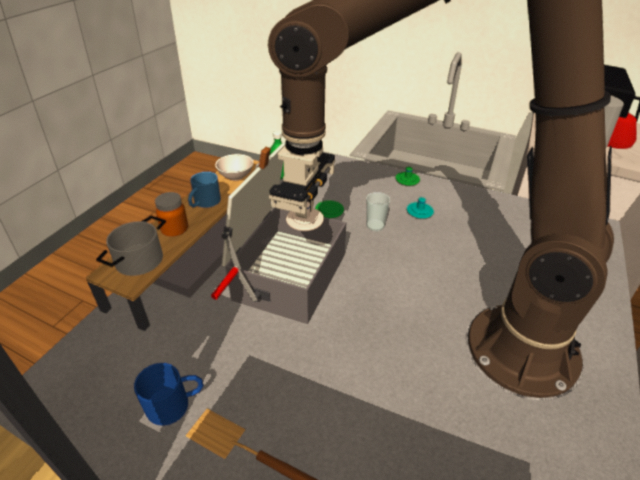

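The side view shows the potlid held at (304,220) above the open box, with the lid standing free of the arm. I'm lowering it.

Call:
drive_tool(
  targets=[
    [0,0,0,-0.04,-0.05,-0.5,0],
    [0,0,0,-0.04,-0.05,-1.2,0],
    [0,0,0,-0.04,-0.05,-1.9,0],
    [0,0,0,-0.04,-0.05,-2.5,0],
    [0,0,0,-0.04,-0.05,-3,0],
  ],
)

```text
clock: 22.05
position: [0.5277, 0.0016, 0.0872]
ee_rot: [3.139, 0.099, -0.001]
force: [0.7, 0.2, -1.3]
width: 0.257
gripper_force: 15.0
```

Call:
drive_tool(
  targets=[
    [0,0,0,0,0,-0.25,0],
    [0,0,0,0,0,-0.45,0],
    [0,0,0,0,0,-0.6,0],
    [0,0,0,0,0,-0.65,0],
    [0,0,0,0,0,-0.65,0],
  ],
)

```text
clock: 22.55
position: [0.5283, 0.0035, 0.0624]
ee_rot: [3.14, 0.102, 0.001]
force: [0.1, 0.4, -1.6]
width: 0.259
gripper_force: 15.0
```

Now I'm setting it down slowly: about 6 mm remain, in 1 mm rows.

Call:
drive_tool(
  targets=[
    [0,0,0,0,0,-0.03,0],
    [0,0,0,0,0,-0.06,0],
    [0,0,0,0,0,-0.09,0],
    [0,0,0,0,0,-0.12,0],
    [0,0,0,0,0,-0.12,0],
  ],
)

```text
clock: 23.05
position: [0.5279, 0.0035, 0.0571]
ee_rot: [3.14, 0.102, -0.0]
force: [-0.4, -0.2, -2.3]
width: 0.259
gripper_force: 15.0
```

Call:
drive_tool(
  targets=[
    [0,0,0,0,0,-0.02,0],
    [0,0,0,0,0,-0.04,0],
    [0,0,0,0,0,-0.04,0],
  ],
)

```text
clock: 23.35
position: [0.5281, 0.0036, 0.0558]
ee_rot: [3.14, 0.102, 0.0]
force: [-1.0, 0.7, 0.6]
width: 0.256
gripper_force: 15.0
```

Contact is felt: Fz has risen by about 3 N. I'm releasing and going straight up.

Call:
drive_tool(
  targets=[
    [0,0,0,0,0,0,0.3],
    [0,0,0,0,0,0,0.4],
    [0,0,0,0,0,0,0.5],
    [0,0,0,0,0,0,0.6],
    [0,0,0,0,0,0,0.6],
  ],
)

```text
clock: 23.85
position: [0.5281, 0.0036, 0.0557]
ee_rot: [-3.14, -0.102, -0.0]
force: [0.2, -0.1, -0.5]
width: 0.578
gripper_force: 0.0
```

Call:
drive_tool(
  targets=[
    [0,0,0,0,0,0.4,0.6],
    [0,0,0,-0.1,0,1.2,0.6],
    [0,0,0,-0.4,0,2.2,0.6],
    [0,0,0,-0.8,0,3.2,0.6],
    [0,0,0,-1.2,0,4,0.6],
  ],
)

```text
clock: 24.35
position: [0.4799, 0.0038, 0.2178]
ee_rot: [-3.14, -0.103, -0.002]
force: [0.2, -0.8, 0.0]
width: 0.597
gripper_force: 0.0
```

```bash
python3 - <<'E'
from cell import arm
from h import *
np.set_printoptions(precision=4,suppress=True)
s=arm.observe();im=arm.get_image('side');sc=arm.get_image('scene');pickle.dump((im,sc),open('s6.pkl','wb'))
print(s['position'],s['ee_rot'],s['force'],s['clock'])
cv2.imwrite('pics/s6.png',np.hstack([cv2.resize(im['pixels'][150:350,190:390,::-1],(400,400)),cv2.resize(sc['pixels'][130:330,240:440,::-1],(400,400))]))
C=np.array([.574,.009,0]);n=np.array([-.064,.998,0])
for x in(im,sc):
    hsv=cv2.cvtColor(x['pixels'],cv2.COLOR_RGB2HSV);H,S,V=[hsv[...,i].astype(int) for i in range(3)]
    for q,st,l in blobs(((H<4)|(H>176))&(S>200)&(V>90),40):
        if q[1]<150: continue
        ys,xs=np.nonzero(l);pt=np.c_[xs,ys].astype(float);m0=pt.mean(0);u=np.linalg.svd(pt-m0,full_matrices=False)[2][0];t=(pt-m0)@u
        print(q,st,'ends',m0+u*t.min(),m0+u*t.max())
        for yy in(.195,):
            o,d=ray(x,m0);k=(yy-(o-C)@n)/(d@n);P=o+k*d;print('box x,z',(P-C)@np.array([.998,.064,0]),P[2],P)
E
```

```text
[0.4799 0.0038 0.2178] [-3.1397 -0.1025 -0.0023] [ 0.2208 -0.7614  0.0069] 24.35
[224.6 282.5] [212 268  26  31 237] ends [235.9479 267.9594] [213.0874 297.2887]
box x,z 0.05791633504250788 0.13472390877923057 [0.6193 0.2073 0.1347]
[425.1 245.9] [409 241  33  11 147] ends [441.1741 242.9445] [408.6212 248.9454]
box x,z 0.06291835406941428 0.1372062602808749 [0.6243 0.2076 0.1372]
```

View pics/s6.png

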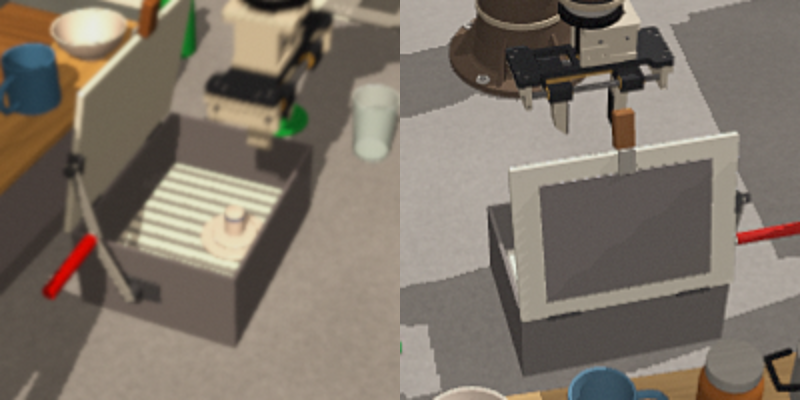

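Left crop: the potlid stands upright on the rack at (232,228), the lid is open, and the stay is locked at knee (93,240). Right crop: the lid stands free of the gripper. I'm heading above the red knob now with the tool turned 90°.

Call:
drive_tool(
  targets=[
    [0,0,1.6,0,0.5,0,0.6],
    [0,0,3.2,0,1.1,0,0.6],
    [0,0,4.8,0,1.8,0,0.6],
    [0,0,6.4,0,2.5,0,0.6],
    [0,0,8,0,3.2,0,0.6],
  ],
)

```text
clock: 24.95
position: [0.4799, 0.1325, 0.2151]
ee_rot: [-2.912, -1.178, 0.001]
force: [-0.2, -0.1, -0.2]
width: 0.599
gripper_force: 0.0
```

Call:
drive_tool(
  targets=[
    [0,0,1.6,0,0.8,0,0.6],
    [0,0,3.2,0,1.6,0,0.6],
    [0,0,4.8,0,2.3,0,0.6],
    [0,0,6.4,0.5,2.39,0,0.6],
    [0,0,8,1.2,2.39,0,0.6],
  ],
)

```text
clock: 25.45
position: [0.5273, 0.2293, 0.2153]
ee_rot: [-2.328, -2.108, 0.0]
force: [0.2, 0.5, 0.3]
width: 0.599
gripper_force: 0.0
```

Call:
drive_tool(
  targets=[
    [0,0,1,0.8,0,0,0.6],
    [0,0,2,1.6,0,-0.2,0.6],
    [0,0,2,2.1,0,-0.4,0.6],
    [0,0,2,2.3,0,-0.4,0.6],
    [0,0,2,2.3,0,-0.4,0.6],
  ],
)

```text
clock: 25.95
position: [0.6203, 0.227, 0.1986]
ee_rot: [-2.148, -2.291, 0.002]
force: [-0.0, 0.2, -0.5]
width: 0.603
gripper_force: 0.0
```

```bash
cat > wk.py <<'E'
from cell import arm
from h import *
np.set_printoptions(precision=4,suppress=True)
s=arm.observe();im=arm.get_image('wrist')
print(s['position'],s['ee_rot'],s['joints'],s['clock'],R.from_rotvec(s['ee_rot']).as_matrix()[:,:2].T)
cv2.imwrite('pics/w3.png',im['pixels'][:,:,::-1])
hsv=cv2.cvtColor(im['pixels'],cv2.COLOR_RGB2HSV);H,S,V=[hsv[...,i].astype(int) for i in range(3)]
C=np.array([.574,.009,0])
for q,st,l in blobs(((H<4)|(H>176))&(S>180)&(V>60),200):
    ys,xs=np.nonzero(l);pt=np.c_[xs,ys].astype(np.float32);m0=pt.mean(0);r=cv2.minAreaRect(pt);u=np.linalg.svd(pt-m0,full_matrices=False)[2][0];t=(pt-m0)@u
    print(q,st,r)
    for e in(m0+u*t.min(),m0,m0+u*t.max()):
        P=onz(im,e,.134,s);print(e,P,'box',(P-C)@[.998,.064,0],(P-C)@[-.064,.998,0])
E
python3 wk.py
```

```text
[0.6203 0.227  0.1986] [-2.1484 -2.2906  0.0016] [-0.0088  0.6126 -0.6904  1.4693  0.4019  1.2056 -0.6902] 25.95 [[-0.064   0.9979  0.0001]
 [ 0.9979  0.064  -0.0015]]
[316.5 280.9] [ 304  217   26  129 3203] ((316.4999694824219, 281.0), (24.999996185302734, 127.99998474121094), 0.0)
[316.7889 216.9804] [0.6171 0.2533 0.134 ] box 0.0586225434987819 0.24104950756994367
[316.5482 280.9223] [0.6193 0.2154 0.134 ] box 0.05841696462618565 0.2030939359940608
[316.3069 345.0425] [0.6218 0.1732 0.134 ] box 0.05818004514031058 0.1608252072064783
```

Call:
drive_tool(
  targets=[
    [0,0,0,-0.05,0,-0.6,0.6],
    [0,0,0,-0.05,0,-1.3,0.6],
    [0,0,0,-0.05,0,-1.9,0.5],
    [0,0,0,-0.05,0,-2.1,0.4],
    [0,0,0,-0.05,0,-2.1,0.35],
  ],
  force=20,
)

```text
clock: 26.5
position: [0.6169, 0.2272, 0.1154]
ee_rot: [-2.147, -2.293, 0.002]
force: [1.3, -0.7, 0.6]
width: 0.389
gripper_force: 0.0
```

Call:
drive_tool(
  targets=[
    [0,0,0,0,0,0,0.35],
    [0,0,0,0,0,0,0.1],
    [0,0,0,0,0,0,0],
    [0,0,0,0,0,0,0],
    [0,0,0,0,0,0,0],
  ],
)

```text
clock: 27.0
position: [0.6187, 0.2274, 0.1164]
ee_rot: [2.148, 2.292, 0.002]
force: [-0.0, -0.1, 3.1]
width: 0.167
gripper_force: 20.0
```

Call:
drive_tool(
  targets=[
    [0,0,0,0,0,0,0],
    [0,0,0,0,0,0,0],
  ],
)

```text
clock: 27.2
position: [0.6188, 0.2274, 0.1163]
ee_rot: [2.148, 2.292, 0.002]
force: [1.3, 0.1, 6.1]
width: 0.172
gripper_force: 20.0
```

The knob is gripped (15.6 mm wide). Next I work out the arc about the pivot.

```bash
cat > ka.py <<'E'
import numpy as np
def table(al):
    r=.086/.04
    for i in range(0,len(al)-1,5):
        a0=al[i];out=[]
        for a in al[i+1:i+6]:
            x=r*(np.sin(a)-np.sin(a0));z=r*(np.cos(a)-np.cos(a0))
            out.append(f'[0, 0, 0, {x*.998:.3f}, {x*.064:.3f}, {z:.3f}, 0]')
        print(f'{al[min(i+5,len(al)-1)]:.2f}',', '.join(out))
E
python3 -c "
from ka import *
table(np.r_[.44,.42,.39,.36,.33,.30,np.arange(.26,-1.381,-.04)])"
```

```text
0.30 [0, 0, 0, -0.039, -0.003, 0.018, 0], [0, 0, 0, -0.098, -0.006, 0.043, 0], [0, 0, 0, -0.158, -0.010, 0.067, 0], [0, 0, 0, -0.219, -0.014, 0.089, 0], [0, 0, 0, -0.280, -0.018, 0.109, 0]
0.10 [0, 0, 0, -0.082, -0.005, 0.024, 0], [0, 0, 0, -0.166, -0.011, 0.044, 0], [0, 0, 0, -0.250, -0.016, 0.061, 0], [0, 0, 0, -0.335, -0.021, 0.075, 0], [0, 0, 0, -0.420, -0.027, 0.085, 0]
-0.10 [0, 0, 0, -0.086, -0.005, 0.007, 0], [0, 0, 0, -0.171, -0.011, 0.010, 0], [0, 0, 0, -0.257, -0.016, 0.010, 0], [0, 0, 0, -0.343, -0.022, 0.007, 0], [0, 0, 0, -0.428, -0.027, -0.000, 0]
-0.30 [0, 0, 0, -0.085, -0.005, -0.010, 0], [0, 0, 0, -0.170, -0.011, -0.024, 0], [0, 0, 0, -0.254, -0.016, -0.041, 0], [0, 0, 0, -0.337, -0.022, -0.062, 0], [0, 0, 0, -0.420, -0.027, -0.085, 0]
-0.50 [0, 0, 0, -0.081, -0.005, -0.027, 0], [0, 0, 0, -0.162, -0.010, -0.057, 0], [0, 0, 0, -0.241, -0.015, -0.091, 0], [0, 0, 0, -0.318, -0.020, -0.127, 0], [0, 0, 0, -0.395, -0.025, -0.167, 0]
-0.70 [0, 0, 0, -0.074, -0.005, -0.043, 0], [0, 0, 0, -0.147, -0.009, -0.088, 0], [0, 0, 0, -0.218, -0.014, -0.137, 0], [0, 0, 0, -0.287, -0.018, -0.188, 0], [0, 0, 0, -0.354, -0.023, -0.242, 0]
-0.90 [0, 0, 0, -0.065, -0.004, -0.057, 0], [0, 0, 0, -0.127, -0.008, -0.116, 0], [0, 0, 0, -0.187, -0.012, -0.178, 0], [0, 0, 0, -0.244, -0.016, -0.242, 0], [0, 0, 0, -0.298, -0.019, -0.308, 0]
-1.10 [0, 0, 0, -0.052, -0.003, -0.068, 0], [0, 0, 0, -0.101, -0.006, -0.139, 0], [0, 0, 0, -0.148, -0.009, -0.211, 0], [0, 0, 0, -0.191, -0.012, -0.285, 0], [0, 0, 0, -0.231, -0.015, -0.361, 0]
-1.30 [0, 0, 0, -0.037, -0.002, -0.077, 0], [0, 0, 0, -0.072, -0.005, -0.156, 0], [0, 0, 0, -0.103, -0.007, -0.236, 0], [0, 0, 0, -0.131, -0.008, -0.318, 0], [0, 0, 0, -0.155, -0.010, -0.400, 0]
-1.38 [0, 0, 0, -0.021, -0.001, -0.083, 0], [0, 0, 0, -0.039, -0.003, -0.167, 0]
```

Call:
drive_tool(
  targets=[
    [0,0,0,-0.039,-0.003,0.018,0],
    [0,0,0,-0.098,-0.006,0.043,0],
    [0,0,0,-0.158,-0.01,0.067,0],
    [0,0,0,-0.219,-0.014,0.089,0],
    [0,0,0,-0.28,-0.018,0.109,0],
  ],
  force=30,
)

```text
clock: 27.7
position: [0.6086, 0.2268, 0.121]
ee_rot: [2.147, 2.291, 0.006]
force: [5.9, 1.0, 3.9]
width: 0.163
gripper_force: 30.0
```

Call:
drive_tool(
  targets=[
    [0,0,0,-0.082,-0.005,0.024,0],
    [0,0,0,-0.166,-0.011,0.044,0],
    [0,0,0,-0.25,-0.016,0.061,0],
    [0,0,0,-0.335,-0.021,0.075,0],
    [0,0,0,-0.42,-0.027,0.085,0],
  ],
)

```text
clock: 28.2
position: [0.5898, 0.2257, 0.1235]
ee_rot: [-2.147, -2.293, -0.001]
force: [3.6, 2.9, 1.2]
width: 0.162
gripper_force: 30.0
```

Call:
drive_tool(
  targets=[
    [0,0,0,-0.086,-0.005,0.007,0],
    [0,0,0,-0.171,-0.011,0.01,0],
    [0,0,0,-0.257,-0.016,0.01,0],
    [0,0,0,-0.343,-0.022,0.007,0],
    [0,0,0,-0.428,-0.027,0,0],
  ],
)

```text
clock: 28.7
position: [0.5723, 0.2246, 0.1233]
ee_rot: [-2.147, -2.293, 0.0]
force: [2.2, 3.9, -0.7]
width: 0.165
gripper_force: 30.0
```

Call:
drive_tool(
  targets=[
    [0,0,0,-0.085,-0.005,-0.01,0],
    [0,0,0,-0.17,-0.011,-0.024,0],
    [0,0,0,-0.254,-0.016,-0.041,0],
    [0,0,0,-0.337,-0.022,-0.062,0],
    [0,0,0,-0.42,-0.027,-0.085,0],
  ],
)

```text
clock: 29.2
position: [0.5553, 0.2235, 0.1197]
ee_rot: [-2.147, -2.292, 0.001]
force: [2.8, 4.5, -3.3]
width: 0.165
gripper_force: 30.0
```

```bash
python3 - <<'E'
from cell import arm
from h import *
im=arm.get_image('side')
cv2.imwrite('pics/s7.png',cv2.resize(im['pixels'][140:340,180:400,::-1],(660,600),interpolation=2))
s=arm.observe();print(s['position'],s['force'],s['ft_torque'])
E
```

```text
[0.5544753  0.22346756 0.11941459] [-0.13125944  4.7769082  -1.20480976] [ 1.08730474 -0.4179628  -0.02747808]
```

View pics/s7.png

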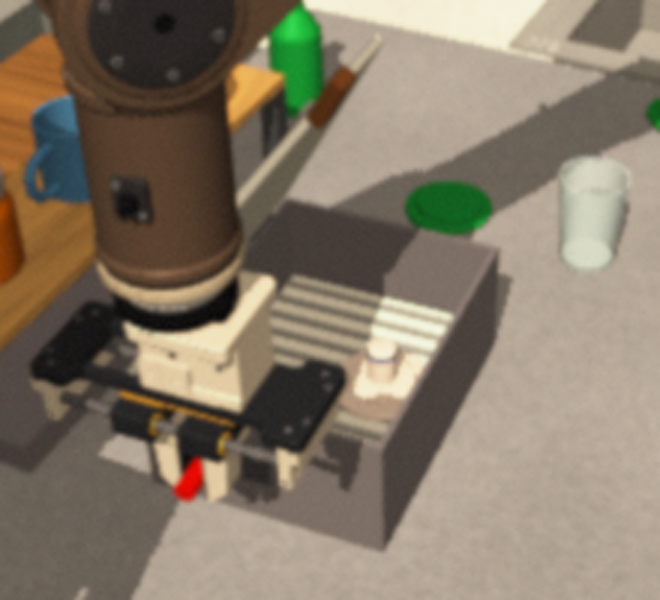

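The side view shows the lid coming down with the stay (tab at (335,95)) and clear of the arm, with the potlid upright at (382,370). I'm continuing.

Call:
drive_tool(
  targets=[
    [0,0,0,-0.081,-0.005,-0.027,0],
    [0,0,0,-0.162,-0.01,-0.057,0],
    [0,0,0,-0.241,-0.015,-0.091,0],
    [0,0,0,-0.318,-0.02,-0.127,0],
    [0,0,0,-0.395,-0.025,-0.167,0],
  ],
)

```text
clock: 29.75
position: [0.5394, 0.2225, 0.1129]
ee_rot: [-2.147, -2.292, 0.001]
force: [2.3, 5.6, 0.5]
width: 0.166
gripper_force: 30.0
```

Call:
drive_tool(
  targets=[
    [0,0,0,-0.074,-0.005,-0.043,0],
    [0,0,0,-0.147,-0.009,-0.088,0],
    [0,0,0,-0.218,-0.014,-0.137,0],
    [0,0,0,-0.287,-0.018,-0.188,0],
    [0,0,0,-0.354,-0.023,-0.242,0],
  ],
)

```text
clock: 30.25
position: [0.5252, 0.2215, 0.1032]
ee_rot: [-2.147, -2.292, 0.001]
force: [0.7, 5.2, -1.9]
width: 0.164
gripper_force: 30.0
```

Call:
drive_tool(
  targets=[
    [0,0,0,-0.065,-0.004,-0.057,0],
    [0,0,0,-0.127,-0.008,-0.116,0],
    [0,0,0,-0.187,-0.012,-0.178,0],
    [0,0,0,-0.244,-0.016,-0.242,0],
    [0,0,0,-0.298,-0.019,-0.308,0],
  ],
)

```text
clock: 30.75
position: [0.5131, 0.2207, 0.0908]
ee_rot: [-2.146, -2.292, 0.002]
force: [-0.3, 4.9, -1.2]
width: 0.165
gripper_force: 30.0
```

Call:
drive_tool(
  targets=[
    [0,0,0,-0.052,-0.003,-0.068,0],
    [0,0,0,-0.101,-0.006,-0.139,0],
    [0,0,0,-0.148,-0.009,-0.211,0],
    [0,0,0,-0.191,-0.012,-0.285,0],
    [0,0,0,-0.231,-0.015,-0.361,0],
  ],
)

```text
clock: 31.25
position: [0.5039, 0.2202, 0.0764]
ee_rot: [-2.146, -2.292, 0.002]
force: [-0.7, 5.4, -2.3]
width: 0.167
gripper_force: 30.0
```

```bash
python3 - <<'E'
from cell import arm
from h import *
im=arm.get_image('scene')
cv2.imwrite('pics/s8.png',cv2.resize(im['pixels'][130:330,240:440,::-1],(600,600),interpolation=2))
s=arm.observe();print(s['position'],s['force'],s['ft_torque'])
E
python3 -c "
from ka import *
table(np.r_[-1.1,-1.13,-1.16,-1.19,-1.22,-1.25,-1.28,-1.31,-1.34,-1.37,-1.40])
table(np.r_[-1.4,-1.42,-1.44,-1.46,-1.48,-1.5,-1.52,-1.54,-1.56,-1.58,-1.60,-1.62,-1.64,-1.66,-1.68,-1.70,-1.72,-1.74,-1.76,-1.78,-1.8])"
```

```text
[0.50350963 0.22009232 0.07588652] [ 1.00038693  5.9795057  -3.68134679] [ 1.37117465 -0.70182027 -0.02311124]
-1.25 [0, 0, 0, -0.028, -0.002, -0.058, 0], [0, 0, 0, -0.055, -0.004, -0.117, 0], [0, 0, 0, -0.080, -0.005, -0.176, 0], [0, 0, 0, -0.103, -0.007, -0.236, 0], [0, 0, 0, -0.124, -0.008, -0.297, 0]
-1.40 [0, 0, 0, -0.019, -0.001, -0.062, 0], [0, 0, 0, -0.037, -0.002, -0.124, 0], [0, 0, 0, -0.053, -0.003, -0.186, 0], [0, 0, 0, -0.066, -0.004, -0.249, 0], [0, 0, 0, -0.078, -0.005, -0.313, 0]
-1.50 [0, 0, 0, -0.007, -0.000, -0.042, 0], [0, 0, 0, -0.013, -0.001, -0.085, 0], [0, 0, 0, -0.018, -0.001, -0.128, 0], [0, 0, 0, -0.022, -0.001, -0.170, 0], [0, 0, 0, -0.026, -0.002, -0.213, 0]
-1.60 [0, 0, 0, -0.003, -0.000, -0.043, 0], [0, 0, 0, -0.004, -0.000, -0.086, 0], [0, 0, 0, -0.005, -0.000, -0.129, 0], [0, 0, 0, -0.005, -0.000, -0.172, 0], [0, 0, 0, -0.004, -0.000, -0.215, 0]
-1.70 [0, 0, 0, 0.002, 0.000, -0.043, 0], [0, 0, 0, 0.004, 0.000, -0.086, 0], [0, 0, 0, 0.008, 0.000, -0.129, 0], [0, 0, 0, 0.012, 0.001, -0.172, 0], [0, 0, 0, 0.017, 0.001, -0.214, 0]
-1.80 [0, 0, 0, 0.006, 0.000, -0.043, 0], [0, 0, 0, 0.013, 0.001, -0.085, 0], [0, 0, 0, 0.020, 0.001, -0.127, 0], [0, 0, 0, 0.029, 0.002, -0.169, 0], [0, 0, 0, 0.038, 0.002, -0.211, 0]
```

Call:
drive_tool(
  targets=[
    [0,0,0,-0.028,-0.002,-0.058,0],
    [0,0,0,-0.055,-0.004,-0.117,0],
    [0,0,0,-0.08,-0.005,-0.176,0],
    [0,0,0,-0.103,-0.007,-0.236,0],
    [0,0,0,-0.124,-0.008,-0.297,0],
  ],
)

```text
clock: 31.8
position: [0.4993, 0.2198, 0.0646]
ee_rot: [-2.147, -2.292, 0.001]
force: [1.4, 5.1, -3.0]
width: 0.164
gripper_force: 30.0
```

Call:
drive_tool(
  targets=[
    [0,0,0,-0.019,-0.001,-0.062,0],
    [0,0,0,-0.037,-0.002,-0.124,0],
    [0,0,0,-0.053,-0.003,-0.186,0],
    [0,0,0,-0.066,-0.004,-0.249,0],
    [0,0,0,-0.078,-0.005,-0.313,0],
  ],
)

```text
clock: 32.3
position: [0.4968, 0.2197, 0.0522]
ee_rot: [-2.147, -2.293, -0.0]
force: [2.0, 4.7, -3.3]
width: 0.165
gripper_force: 30.0
```

Call:
drive_tool(
  targets=[
    [0,0,0,-0.007,0,-0.042,0],
    [0,0,0,-0.013,-0.001,-0.085,0],
    [0,0,0,-0.018,-0.001,-0.128,0],
    [0,0,0,-0.022,-0.001,-0.17,0],
    [0,0,0,-0.026,-0.002,-0.213,0],
  ],
)

```text
clock: 32.8
position: [0.4964, 0.2197, 0.0439]
ee_rot: [2.148, 2.293, 0.002]
force: [4.7, 5.3, -1.8]
width: 0.169
gripper_force: 30.0
```

Call:
drive_tool(
  targets=[
    [0,0,0,0,0,-0.043,0],
    [0,0,0,0,0,-0.086,0],
    [0,0,0,0,0,-0.129,0],
    [0,0,0,0,0,-0.172,0],
    [0,0,0,0,0,-0.215,0],
  ],
)

```text
clock: 33.3
position: [0.4969, 0.2197, 0.0355]
ee_rot: [2.148, 2.292, 0.003]
force: [6.3, 5.2, -2.0]
width: 0.164
gripper_force: 30.0
```

Call:
drive_tool(
  targets=[
    [0,0,0,0.002,0,-0.03,0],
    [0,0,0,0.004,0,-0.06,0],
    [0,0,0,0.006,0,-0.09,0],
    [0,0,0,0.006,0,-0.09,0],
  ],
)

```text
clock: 33.7
position: [0.4974, 0.2198, 0.0324]
ee_rot: [2.148, 2.292, 0.003]
force: [4.3, 3.4, 5.0]
width: 0.16
gripper_force: 30.0
```

```bash
cat > lidz.py <<'E'
from cell import arm
from h import *
np.set_printoptions(precision=4,suppress=True)
s=arm.observe();print(s['position'],s['force'],s['clock'])
sc=arm.get_image('scene')
p=sc['pixels'];hsv=cv2.cvtColor(p,cv2.COLOR_RGB2HSV);H,S,V=[hsv[...,i].astype(int) for i in range(3)]
m=np.zeros(S.shape,np.uint8);m[190:300,270:420]=((H>5)&(H<17)&(S>120)&(V>60))[190:300,270:420]
print('tab',[(c,st) for c,st,l in blobs(m,25)])
m[:]=0;m[205:290,275:415]=((S<45)&(V>185))[205:290,275:415]
pts=np.vstack([np.argwhere(l)[:,::-1] for c,st,l in blobs(m,200)]).astype(np.int32)
q=cv2.approxPolyDP(cv2.convexHull(pts),7,True)[:,0];print(q.tolist())
d=arm.get_image('side');p=d['pixels'];hsv=cv2.cvtColor(p,cv2.COLOR_RGB2HSV);H,S,V=[hsv[...,i].astype(int) for i in range(3)]
m[:]=0;m[200:300,310:380]=((H>5)&(H<17)&(S>120)&(V>90))[200:300,310:380]
print('side tab',[(c,st) for c,st,l in blobs(m,25)])
cv2.imwrite('pics/f.png',np.hstack([cv2.resize(p[150:350,190:390,::-1],(400,400)),cv2.resize(sc['pixels'][130:330,240:440,::-1],(400,400))]))
E
python3 lidz.py
```

```text
[0.4974 0.2198 0.0324] [4.2538 3.4049 4.9591] 33.7
tab [(array([328.3, 215.9]), array([324, 212,  10,  11,  67], dtype=int32))]
[[400, 256], [301, 287], [293, 264], [388, 237]]
side tab [(array([338.1, 255.5]), array([328, 249,  21,  14, 205], dtype=int32))]
```

The tab is back at its starting pixel and the force has reversed at the stop, so the lid is shut. I'm releasing and withdrawing.

Call:
drive_tool(
  targets=[
    [0,0,0,0,0,0.04,0],
    [0,0,0,0,0,0.04,0.3],
    [0,0,0,0,0,0.04,0.5],
    [0,0,0,0,0,0.04,0.6],
    [0,0,0,0,0,0.04,0.6],
  ],
)

```text
clock: 34.3
position: [0.4955, 0.2185, 0.033]
ee_rot: [-2.148, -2.292, 0.003]
force: [0.9, -0.8, -0.5]
width: 0.463
gripper_force: 0.0
```

Call:
drive_tool(
  targets=[
    [0,0,0,0,0,0,0.6],
    [0,0,0,0,0,0.5,0.6],
    [0,0,0,0,0,1.2,0.6],
    [0,0,0,0,0,2.2,0.6],
    [0,0,0,0,0,3.2,0.6],
  ],
)

```text
clock: 34.8
position: [0.4954, 0.219, 0.1624]
ee_rot: [-2.147, -2.292, 0.002]
force: [1.3, 0.5, 0.1]
width: 0.598
gripper_force: 0.0
```

Call:
drive_tool(
  targets=[
    [0,0,0,-0.5,0,0.8,0.6],
    [0,0,0,-0.8,0,1.2,0.6],
    [0,0,0,-1,0,1.6,0.6],
    [0,0,0,-1,0,1.6,0.6],
  ],
)

```text
clock: 35.2
position: [0.456, 0.2199, 0.2272]
ee_rot: [2.146, 2.292, 0.003]
force: [-0.1, 0.7, -0.0]
width: 0.603
gripper_force: 0.0
```

```bash
python3 lidz.py
```

```text
[0.456  0.2199 0.2272] [-0.1362  0.665  -0.0053] 35.2
tab [(array([328.3, 215.9]), array([324, 212,  10,  11,  67], dtype=int32))]
[[401, 257], [301, 287], [290, 253], [379, 214]]
side tab [(array([343.5, 255.3]), array([338, 252,  11,   7,  51], dtype=int32))]
```

View pics/f.png

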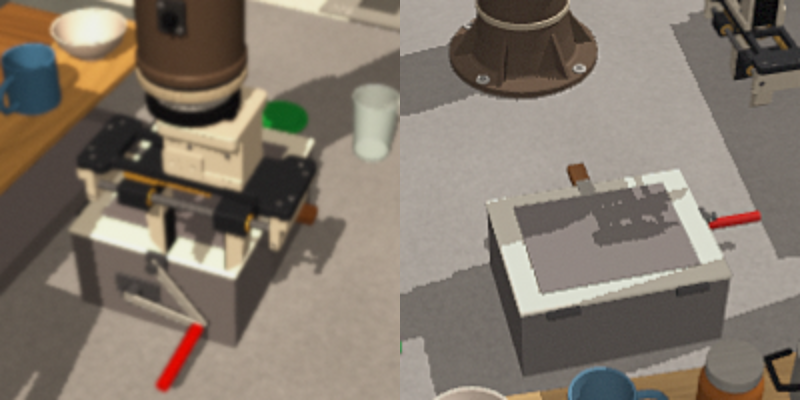

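The pictures show the lid fully shut (tab at (578,175) in the right crop), the stay folded with its knob at (180,357) in the left crop, and the gripper clear of everything. Handing in.

```bash
python3 -c "
from cell import arm
print(arm.sign_off())"
```

```text
the job is handed in; nothing more can be done
None
```

The job is handed in at 35 s of the 72 s allowed: I raised the lid until the stay locked, stood the porcelain lid upright on the rack, and let the box lid down by the red knob until it was fully shut.

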